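Set the running clearance of a polishing spindle and lock it

ROBOT

A 6-joint arm with a two-finger parallel gripper is mounted at the origin on the work surface. World frame = base frame: x ahead of the robot, y to its left, z up, the work surface at z = 0. Lengths are in m, angles in rad, forces in N, time in s.
With the tool pointing down it reaches from about 0.4 to 0.825 m from the base axis. Payload 7 kg.
Tool frame: the origin (TCP) lies midway between the tips of the shut fingers; the grasp point (between the pads) lies 19 mm behind it; y points along the fingers, x is the direction in which the jaws open and shut, and the axes are right-handed (so a half turn about y gives the same grasp; the last joint's range is limited). The gripper opens to 85 mm and grips with 20 to 120 N. Pads are 22 mm wide; open, the fingers measure 114 mm over their backs; the gripper's body (76 mm by 85 mm) begins 54 mm behind the grasp point. The pads swing forward as they close: fully open they stand 13 mm farther back than shut.
Start: joints at [-0.977, 0.359, 0.012, 0, -1.224, -0.288], TCP at [0.203, -0.644, 0.231] pointing down, gripper open.
Joint ranges: [-3.07, 3.07], [-1.43, 2.12], [-1.02, 1.25], [-3.03, 1.67], [-3.05, -0], [-3.03, 3.03]. Speed limits (rad/s): [2.39, 2.39, 3.01, 3.14, 3.14, 3.14].

INTERFACE

Orientations are given as a unit quaternion [x, y, z, w].
In Python, from station import bot gives the robot as it stands.
- The arm moves only by the tool servo_tool, never from a script. Its argument "plan" is a list of rows, each a list of 3 entries, a list of its own where there are three numbers: the turn, a rotation vector about the tool's x, y, z in rad, then the shift along the tool's x, y, z in cm, then the finger opening in cm, from 0 to 8.54. A call has 1 to 5 rows; each row is the pose to reach, as a shift and turn from the pose commanded when the call began, along the tool's axes at that moment; what a row does not reach only later rows make up. A row lasts 1/8 s, in which the tool goes at most 62.5 mm and 10.7 degrees, less where a joint would pass 70% of its speed; a pose out of reach is approached as far as the arm can. A call with a gripper value outside its range is refused whole. The fingers move at their own pace and stop on an object; "squeeze" is the grip in N (left out, the last holds). Time passes only in rows, so rows that repeat a pose let the fingers close. It gives the time, the measured TCP pose, the force and the opening at its end, in the units of the state.
- bot.observe(): the state, without advancing time (a new reading comes with each control period).
- bot.snapshot(name): name is "scene" or "top" or "wrist"; returns a dict with "img" (420x560x3 uint8, red, green, blue), "z_map" (420x560 float32, m along the optical axis (not along the pixel's ray), 0 where there is no reading), "camera_matrix" (3x3 intrinsics, pixels), "D" ([k1, k2, p1, p2, k3] as OpenCV has them; the pictures are not rectified), "pose" (4x4, takes a point from camera to world coordinates); the wrist camera has in their place "tool_from_camera" (4x4, takes a point from camera to tool coordinates, whose origin is the TCP and whose axes are the tool frame's). Camera axes: x right, y down, z forward; pixel columns grow to the right and rows downward; lengths in m; the calibration is good to about 2 mm. A picture is of the moment at which its call begins: read the wrist's pose just before it.
- bot.job_done(): hands the job in, once; it reports no verdict.
The state is a dict: "t": time; "joint_positions": joint angles; "qvel": joint speeds; "joint_torque": joint torques, N m; "position": TCP position; "ee_rot": TCP orientation; "force": force on the tool from outside, world axes, zero at the start; "torque": the same for the moment, N m; "width": finger opening in m.
Only numpy, scipy, OpenCV 4.12 (cv2) and the standard library are available. Lean on these libraries where they do the work, as an engineer would, in place of code of your own. Each camera call takes 0.05 s, during which the arm holds its last target.

TASK

Set the bearing clearance of the polishing spindle: turn the T-bar screw on top of its bearing block clockwise until you feel it bottom, snug but not forced, then back it off a quarter turn. When that is set, throw the lock lever over to its other end and let go, leaving everything else on the bench undisturbed.

Things in the scene. Friction and masses are not known exactly. Their poses are not given: they have to be found in the camera images.
- bar (a point): Centre of the adjusting screw's T-bar, a steel bar 64 mm long, 12 wide, 16 tall, on the upright screw's axis, about 160 mm above the table; x along the bar, z up. Its underside is 20 mm above the round brass gland (68 mm across) and the stem under it is 10 mm thick.
- screw: The screw (origin on its axis at the gland's foot, x along the bar). Drag about 0.08 N m. It bottoms 0.7 to 2.3 rad clockwise (from above) of its start; where differs each time and no reading or mark shows it: the moment then rises sharply. Snug is 0.2 to 0.5 N m in all; about 1 N m crushes the bearing. Another end lies 2.8 rad anticlockwise of the bottom. It stays where it is left.
- spindle: The polishing spindle, fixed, turned up to 0.25 rad. Origin on the table under the screw. On a plate 8 mm thick (x -160 to 80, y -200 to 300 mm) stand the bearing block (90 x 70 mm, top at 110, gland to 132), to +y the motor (a drum 140 mm across, top at 148, y 125 to 295), to -y the shaft with collet and felt wheel (top at 110, y -70 to -192), to -x the lock lever.
- lock (a joint): The lock lever: 0 rad is open (leaning to the spindle's -y), 1.0 rad is locked (leaning to its +y). It is open at first (0 to 0.12), needs about 1 N at its tip and stays where it is left.
- lock_tip (a point): Centre of the lock lever's black ball end, 26 mm across, on a 10 mm rod. It swings 80 mm about a level pivot that lies at x -120, y 0, z 62 mm in the spindle's frame, in the plane across x: its tip is at y -38 mm, height 132 mm when open, at y +38 mm, height 132 mm when locked, height 142 mm half-way.
- felt_wheel: Bystander: a loose felt wheel 56 mm across, 16 mm tall, lying on the spindle's plate to the -y side of the lever. Origin at its underside.
- compound_bar: Bystander: a bar of polishing compound 30 x 85 x 26 mm lying on the spindle's plate in front of the motor. Origin at its underside.
- mandrel: Bystander: a ring mandrel, steel taper 200 mm long with a wooden handle, lying on the table on the right. Origin at its underside.
- loupe: Bystander: a black folding loupe 45 x 45 x 44 mm on the table. Origin at its underside.
- oil: Bystander: an oil bottle 44 mm across, 100 mm tall. Origin at its underside.
- brush: Bystander: a hand brush lying on the table on the left. Origin at its underside.
- dish: Bystander: a white dish 90 mm across, 30 mm tall. Origin at its underside.

How it is judged:
On the way, in this order (a step that is already met when the one before it is completed fails the run):
1. the screw is turned clockwise until it bottoms snugly, lock still open (contact force between screw_c2 and gland_c1 above 4 N and value of joint lock below 0.3 rad), for 0.1 s.
2. the screw is backed off a quarter turn, lock still open (horizontal distance between screw_c2 and gland_c1 between 0.0335 and 0.0416 m and value of joint lock below 0.3 rad), for 0.2 s.
At the end, for the whole second after the job is handed in: The screw stands at rest a quarter turn (within 15 degrees) anticlockwise of where it bottoms, and the lock lever is over at its locked end (beyond 0.85 of 1.0 rad) (horizontal distance between screw_c2 and gland_c1 between 0.0335 and 0.0416 m and value of joint lock above 0.85 rad and angular speed of screw below 0.05 rad/s); the robot touches nothing.
It fails at once if the screw is forced against its bottom (more than about 1 N m) (contact force between screw_c2 and gland_c1 above 40 N).
It fails at once if a bystander is moved more than 15 mm (distance of any of felt_wheel, compound_bar, mandrel, loupe, oil, brush, dish from where it was at the start of the episode above 0.015 m).
It also fails if it takes over 72 s, if anything falls off the work surface, if the arm or the gripper's body presses on something with over 40 N, if the wrist force passes 120 N, or if a joint passes its speed limit or range.

## Working session

There is one attempt and no reset: what is moved stays moved. The work goes in short steps, Python scripts to look and compute and a tool call to move; the robot and the scene stay as the last step left them, time stands still between calls to the robot, and variables do not carry over. Pictures are saved under pics/ and viewed, and the job is handed in when it is done.

Besides the shell and the picture viewer there is one more tool, called after ">>>" as name(argument=value, ...), one argument or row to a line, values as JSON. servo_tool: Moves the arm, as the interface text tells. Its arguments: {"type":"object","properties":{"plan":{"type":"array","items":{"type":"array"}},"squeeze":{"type":"number"}},"required":["plan"]}

```bash
ls; mkdir -p pics; cat > h.py <<'E'
import numpy as np,cv2
from station import bot
from scipy.spatial.transform import Rotation as R
def snap(n,fn=None):
    s=bot.observe(); d=bot.snapshot(n)
    if n=='wrist':
        T=np.eye(4);T[:3,:3]=R.from_quat(s['ee_rot']).as_matrix();T[:3,3]=s['position']
        d['pose']=T@d['tool_from_camera']
    if fn: cv2.imwrite('pics/'+fn,d['img'][:,:,::-1])
    return d
def ray(d,uv):
    p=cv2.undistortPoints(np.array([[uv]],float),np.array(d['camera_matrix'],float),np.array(d['D'],float))[0,0]
    P=np.array(d['pose']); return P[:3,3],P[:3,:3]@np.array([p[0],p[1],1.])
def onz(d,uv,z):
    o,r=ray(d,uv); return o+r*(z-o[2])/r[2]
def dep(d,uv):
    o,r=ray(d,uv); return o+r*d['z_map'][int(round(uv[1])),int(round(uv[0]))]
def cloud(d):
    h,w=d['z_map'].shape
    g=np.stack(np.meshgrid(np.arange(w),np.arange(h)),-1).reshape(-1,1,2).astype(float)
    p=cv2.undistortPoints(g,np.array(d['camera_matrix'],float),np.array(d['D'],float)).reshape(-1,2)
    z=d['z_map'].reshape(-1,1)
    P=np.array(d['pose']); return (np.hstack([p*z,z])@P[:3,:3].T+P[:3,3]).reshape(h,w,3)
E
python3 - <<'E'
from h import *
s=bot.observe();print(s)
for n in('scene','top','wrist'):
    d=snap(n,n+'0.png');print(n,d['camera_matrix'],d['D'],np.round(d['pose'],3))
E
```

```text
pics
{'t': 0.0, 'joint_positions': array([-9.76920467e-01,  3.59399226e-01,  1.10918165e-02, -3.78210741e-04,
       -1.22410079e+00, -2.88103015e-01]), 'qvel': array([ 0.00066917, -0.00052574, -0.00127044,  0.0009823 , -0.00166196,
        0.00032792]), 'joint_torque': array([-1.93159365e-03, -5.83319771e+01,  2.93419683e+01,  6.93629175e+00,
       -6.02524684e-03, -8.99822680e-06]), 'position': array([ 0.20304318, -0.64324418,  0.23036499]), 'ee_rot': array([ 0.41756467,  0.57059721, -0.56997569, -0.4185526 ]), 'force': array([ 0.38967014,  0.47957193, -0.12516488]), 'torque': array([ 0.0341635 ,  0.01405256, -0.01330741]), 'width': 0.0857184320654129}
scene [[493.79654181   0.         279.39845614]
 [  0.         493.79654181 207.6728884 ]
 [  0.           0.           1.        ]] [-0.12413215  0.          0.          0.          0.        ] [[-0.832  0.376 -0.408  1.135]
 [ 0.555  0.539 -0.634  0.952]
 [-0.018 -0.754 -0.657  1.111]
 [ 0.     0.     0.     1.   ]]
top [[380.44603235   0.         274.09542004]
 [  0.         380.44603235 217.89840107]
 [  0.           0.           1.        ]] [-0.03361077  0.          0.          0.          0.        ] [[ 0.015 -0.988  0.153  0.312]
 [-1.    -0.012  0.019 -0.027]
 [-0.017 -0.154 -0.988  1.508]
 [ 0.     0.     0.     1.   ]]
wrist [[331.00095119   0.         279.84390948]
 [  0.         331.00095119 213.21615456]
 [  0.           0.           1.        ]] [-0.07881269  0.          0.          0.          0.        ] [[-0.3    0.911  0.284  0.129]
 [ 0.954  0.286  0.091 -0.667]
 [ 0.001  0.298 -0.954  0.372]
 [ 0.     0.     0.     1.   ]]
```

View pics/scene0.png

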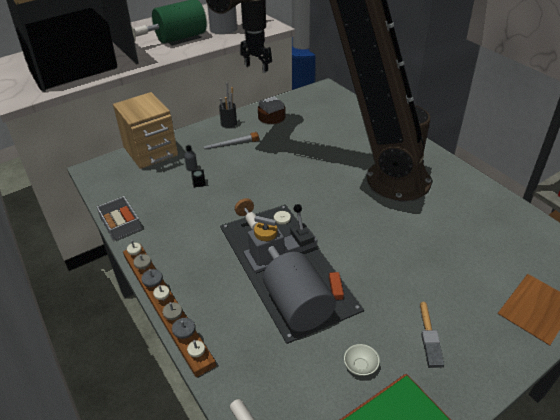

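View pics/top0.png

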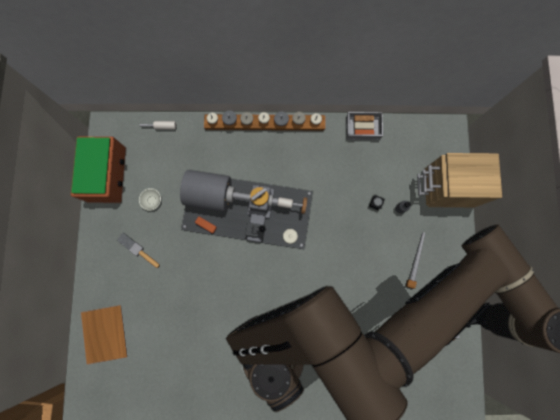

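View pics/wrist0.png

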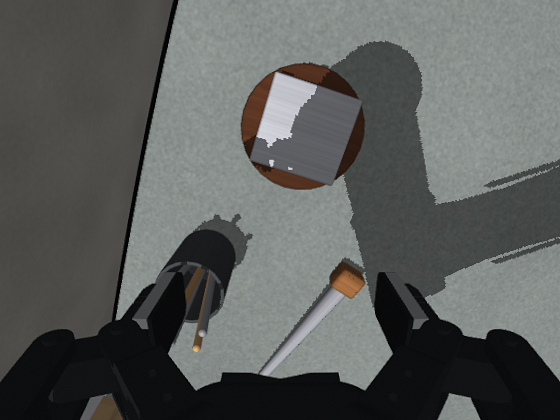

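The scene and top views show the block with its brass gland at top (260,196). The lever is at top (262,228), the motor drum is to the left (+y), and the loose felt wheel is at top (290,236). I'll zoom in and take coordinates.

```bash
python3 - <<'E'
from h import *
d=snap('top'); e=snap('scene')
a=cv2.resize(d['img'][160:260,170:330],None,fx=5,fy=5,interpolation=cv2.INTER_CUBIC)
b=cv2.resize(e['img'][180:350,200:370],None,fx=3.5,fy=3.5,interpolation=cv2.INTER_CUBIC)
cv2.imwrite('pics/tz.png',a[:,:,::-1]);cv2.imwrite('pics/sz.png',b[:,:,::-1])
C=cloud(d)
for n,uv in dict(gland=(260,196),lever=(262,228),wheel=(290,236),drum=(205,190)).items():print(n,np.round(C[uv[1],uv[0]],3),np.round(onz(d,uv,.15),3))
E
```

```text
gland [0.607 0.054 0.13 ] [0.603 0.053 0.15 ]
lever [0.485 0.043 0.148] [0.485 0.043 0.15 ]
wheel [ 0.471 -0.061  0.027] [ 0.457 -0.058  0.15 ]
drum [0.623 0.255 0.15 ] [0.623 0.255 0.15 ]
```

View pics/tz.png

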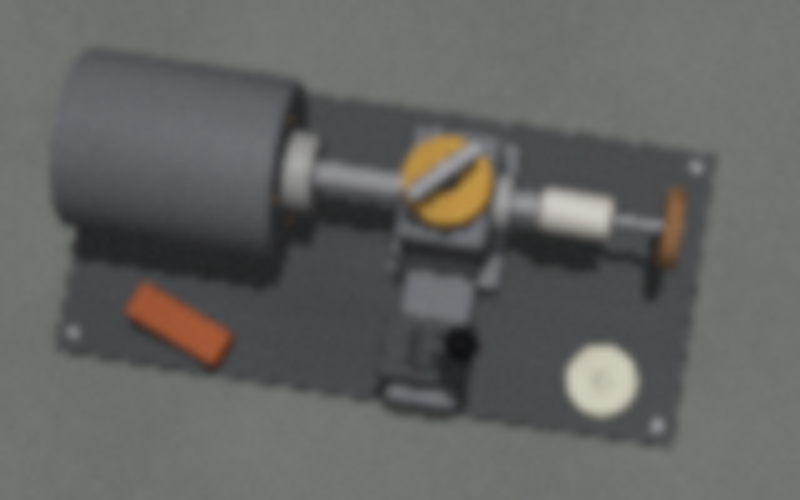

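View pics/sz.png

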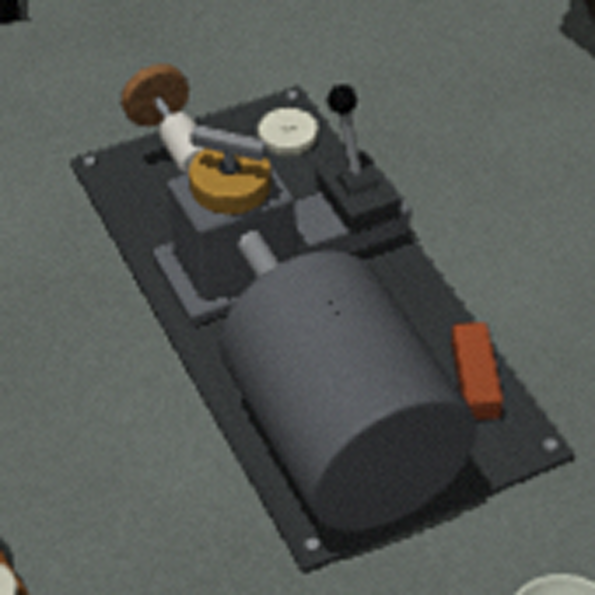

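```bash
python3 - <<'E'
from h import *
d=snap('top'); s=bot.observe()
M=R.from_quat(s['ee_rot']).as_matrix();print(np.round(M,3))
o=np.array([170,160])
f=lambda z,h:onz(d,o+np.array(z)/5-0.4,h)
a,b=f((410,193),.168),f((482,150),.168)
print('bar ends',a,b,np.linalg.norm(a-b),'mid',(a+b)/2,'ang',np.degrees(np.arctan2(*(b-a)[[1,0]])))
hsv=cv2.cvtColor(d['img'],cv2.COLOR_RGB2HSV)
m=cv2.inRange(hsv,(14,120,100),(28,255,255));m[:, :240]=0;m[:,280:]=0;m[:180]=0;m[215:]=0
c=max(cv2.findContours(m,0,1)[0],key=cv2.contourArea)
ctr,r=cv2.minEnclosingCircle(c);print(ctr,r,onz(d,ctr,.132), onz(d,(ctr[0]+r,ctr[1]),.132)-onz(d,(ctr[0]-r,ctr[1]),.132))
print('lever',f((461,345),.13),'bolts',[np.round(f(p,.01),3) for p in((697,166),(657,426),(72,331))])
g=(a+b)/2; g[2]=.30
print('shift tool',M.T@(g-s['position']))
E
```

```text
[[-0.301 -0.    -0.954]
 [ 0.954  0.001 -0.301]
 [ 0.001 -1.     0.   ]]
bar ends [0.59027265 0.0815744  0.168     ] [0.6224888 0.0303129 0.168    ] 0.06054437567385718 mid [0.60638073 0.05594365 0.168     ] ang -57.85199832581998
(260.5, 198.0) 8.20071029663086 [0.59886666 0.05159663 0.132     ] [ 0.00065589 -0.06061366  0.        ]
lever [0.48535064 0.04466663 0.13      ] bolts [array([ 0.648, -0.136,  0.01 ]), array([ 0.438, -0.105,  0.01 ]), array([0.508, 0.362, 0.01 ])]
shift tool [ 0.54571065 -0.0687516  -0.59509388]
```

>>> servo_tool(
  plan=[
    [[0,-0.18,0],[5.4,-0.7,-6],6],
    [[0,-0.36,0],[11,-1.5,-12],6],
    [[0,-0.54,0],[16.4,-2.2,-18],6],
    [[0,-0.72,0],[22,-3,-24],6],
    [[0,-0.9,0],[27,-3.6,-30],6],
  ],
)

```text
t: 0.92
position: [0.3607, -0.3731, 0.2599]
ee_rot: [-0.127, -0.696, 0.696, 0.126]
force: [2.3, -0.3, 0.6]
width: 0.06
```

```bash
cat > st.py <<'E'
from h import *
import sys
s=bot.observe();M=R.from_quat(s['ee_rot']).as_matrix()
print('t',s['t'],'pos',np.round(s['position'],4),'F',np.round(s['force'],1),'T',np.round(s['torque'],3),'w',round(s['width'],4))
print('q',np.round(s['joint_positions'],3)); 
print('xang',np.degrees(np.arctan2(M[1,0],M[0,0])),'ydir',np.round(M[:,1],3))
if len(sys.argv)>3: print('shift cm',np.round(100*M.T@(np.array(sys.argv[1:4],float)-s['position']),2))
E
python3 st.py .606 .056 .30
```

```text
t 0.925 pos [ 0.3607 -0.3731  0.2599] F [ 2.3 -0.3  0.6] T [-0.079 -0.173 -0.04 ] w 0.06
q [-0.424  0.081 -0.283  0.    -1.206  0.064]
xang 159.41588433461888 ydir [ 0.001 -0.    -1.   ]
shift cm [ -7.88  -4.01 -48.8 ]
```

>>> servo_tool(
  plan=[
    [[0,-0.15,0],[-1,-0.7,-6],6],
    [[0,-0.3,0],[-2,-1.4,-12],6],
    [[0,-0.45,0],[-3,-2,-18],6],
    [[0,-0.6,0],[-4,-2.6,-24],6],
    [[0,-0.75,0],[-5,-3.2,-30],6],
  ],
)

```text
t: 1.55
position: [0.5145, -0.1105, 0.2921]
ee_rot: [0.137, -0.694, 0.694, -0.137]
force: [0.9, 0.2, -0.8]
width: 0.0596
```

```bash
python3 st.py .606 .056 .30
```

```text
t 1.55 pos [ 0.5145 -0.1105  0.2921] F [ 0.9  0.2 -0.8] T [-0.114 -0.143  0.019] w 0.0596
q [ 0.161  0.076 -0.216  0.    -1.278  0.229]
xang -157.63891767098244 ydir [ 0.001  0.    -1.   ]
shift cm [-14.8   -0.78 -11.92]
```

>>> servo_tool(
  plan=[
    [[0,-0.06,0],[-4.4,-0.3,-3.6],6],
    [[0,-0.12,0],[-8.8,-0.5,-7.2],6],
    [[0,-0.17,0],[-13,-0.7,-10.5],6],
    [[0,-0.17,0],[-14.8,-0.8,-11.9],6],
    [[0,-0.17,0],[-14.8,-0.8,-11.9],6],
  ],
)

```text
t: 2.17
position: [0.6067, 0.0545, 0.2987]
ee_rot: [0.194, -0.68, 0.68, -0.194]
force: [-1.4, -0.8, 0.5]
width: 0.0601
```

```bash
python3 st.py .606 .056 .30; python3 -c "
from h import *
d=snap('wrist','w1.png');np.save('w1.npy',d,allow_pickle=True)
d=snap('top','t1.png')"
```

```text
t 2.175 pos [0.6067 0.0545 0.2987] F [-1.4 -0.8  0.5] T [-0.086  0.08  -0.013] w 0.0601
q [ 0.41   0.217 -0.033 -0.    -1.323  0.146]
xang -148.1376718154612 ydir [-0.001 -0.    -1.   ]
shift cm [-0.02 -0.13 -0.16]
```

View pics/w1.png

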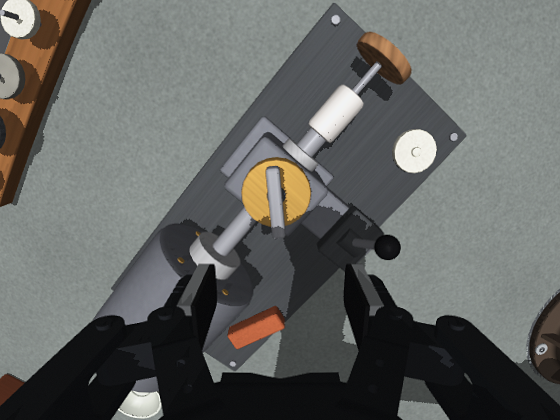

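The wrist view shows the T-bar from (273,170) to (279,235) over the brass gland, and the ball end at (387,247). The fingers are well clear.

```bash
cat > bar.py <<'E'
from h import *
def bar(d,lo=.155,hi=.18,c=(.605,.055)):
    C=cloud(d); m=(C[...,2]>lo)&(C[...,2]<hi)&(np.hypot(C[...,0]-c[0],C[...,1]-c[1])<.045)
    p=C[m]; r=cv2.minAreaRect(p[:,:2].astype(np.float32)*1000)
    b=cv2.boxPoints(r); e=[(b[0]+b[1])/2,(b[2]+b[3])/2]
    if np.linalg.norm(b[1]-b[0])>np.linalg.norm(b[2]-b[1]): e=[(b[1]+b[2])/2,(b[0]+b[3])/2]
    v=e[1]-e[0]
    print('n',len(p),'mid',np.round(r[0],1),'size',np.round(r[1],1),'ang',np.degrees(np.arctan2(v[1],v[0]))%180,'z',np.median(p[:,2]))
E
python3 - <<'E'
from bar import *
d=np.load('w1.npy',allow_pickle=True).item()
bar(d,.155)
bar(d,.162)
# rays: bar image mask
hsv=cv2.cvtColor(d['img'],cv2.COLOR_RGB2HSV)
m=cv2.inRange(hsv,(14,110,60),(28,255,255));m[:140]=0;m[240:]=0
c=max(cv2.findContours(m,0,1)[0],key=cv2.contourArea);ctr,r=cv2.minEnclosingCircle(c);print('gland',ctr,r,onz(d,ctr,.132),dep(d,(ctr[0]-20,ctr[1]+10)))
a,b=[onz(d,u,.168) for u in((273.5,168),(279,236))];print(a,b,np.linalg.norm(a-b),(a+b)/2)
# ball
g=cv2.inRange(hsv,(0,0,0),(180,255,45));g[:225]=0;g[265:]=0;g[:,:372]=0;g[:,405:]=0
c=max(cv2.findContours(g,0,1)[0],key=cv2.contourArea);ctr,r=cv2.minEnclosingCircle(c);print('ball',ctr,r,onz(d,ctr,.13),dep(d,ctr))
t=snap('top');h=cv2.cvtColor(t['img'],cv2.COLOR_RGB2HSV)
# triangulate bar centre across views
def tri(d1,u1,d2,u2):
    o1,r1=ray(d1,u1);o2,r2=ray(d2,u2);A=np.stack([r1,-r2],1);k=np.linalg.lstsq(A,o2-o1,rcond=None)[0]
    p,q=o1+k[0]*r1,o2+k[1]*r2;return (p+q)/2,np.linalg.norm(p-q)
np.save('t0.npy',t,allow_pickle=True)
print('tri bar',tri(d,(276.2,202),t,(258.8,193.9)))
print('tri ball',tri(d,ctr,t,(261.8,228.6)))
E
```

```text
n 1000 mid [608.5  57.6] size [12.  63.4] ang 126.933525 z 0.16706195168484553
n 973 mid [608.5  57.6] size [12.  63.3] ang 126.936424 z 0.16709599023108845
gland (275.7611083984375, 191.9016571044922) 34.923736572265625 [0.60953563 0.05525293 0.132     ] [0.62057254 0.07459391 0.12946057]
[0.62607874 0.03120599 0.168     ] [0.59045067 0.080128   0.168     ] 0.060520429823836035 [0.6082647 0.055667  0.168    ]
ball (384.0, 240.5) 19.602394104003906 [0.48902673 0.04081304 0.13      ] [0.49507233 0.03883633 0.1419481 ]
tri bar (array([0.6078874 , 0.05647604, 0.16122691]), np.float64(0.00017482485301956855))
tri ball (array([0.48589438, 0.04346587, 0.12337776]), np.float64(0.003134234748448222))
```

View pics/t1.png

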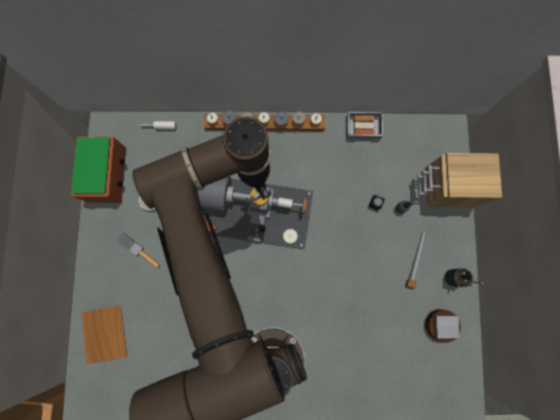

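>>> servo_tool(
  plan=[
    [[0,-0.03,0],[-0.1,4,0],5],
    [[0,-0.06,0],[-0.2,8,-0.1],5],
    [[0,-0.089,0],[-0.2,10,-0.1],5],
    [[0,-0.089,0],[-0.2,10,-0.1],5],
  ],
)

```text
t: 2.82
position: [0.6063, 0.0538, 0.1983]
ee_rot: [0.224, -0.671, 0.671, -0.222]
force: [-0.1, -0.4, 0.0]
width: 0.0501
```

```bash
python3 st.py .608 .0565 .143; python3 -c "
from bar import *
d=snap('wrist','w2.png');bar(d,.158);np.save('w2.npy',d,allow_pickle=True);print(bot.observe()['position'])"
```

```text
t 2.825 pos [0.6063 0.0538 0.1983] F [-0.1 -0.4  0. ] T [ 0.032 -0.023 -0.001] w 0.0501
q [ 0.409  0.275 -0.186 -0.    -1.113  0.233]
xang -143.2000500044269 ydir [-0.003 -0.001 -1.   ]
shift cm [-0.31  5.53 -0.1 ]
n 2118 mid [608.8  57.5] size [11.7 63.4] ang 126.76001 z 0.16697718524572341
[0.60724115 0.05417889 0.19980657]
```

View pics/w2.png

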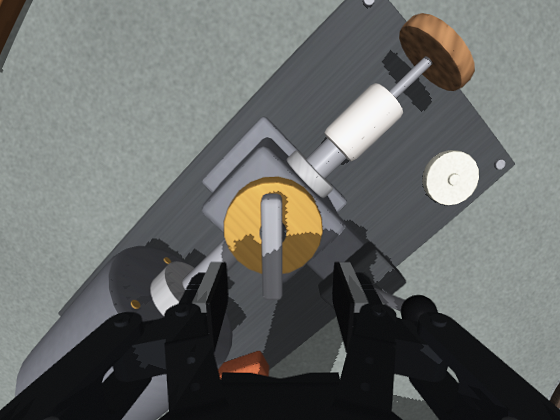

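The bar runs down at (272,195)–(272,297), parallel to the jaws and about centred between the fingers. I'll descend and close gently.

>>> servo_tool(
  plan=[
    [[0,0,0],[-0.27,3,-0.15],4],
    [[0,0,0],[-0.27,5.6,-0.15],4],
    [[0,0,0],[-0.27,5.6,-0.15],1.8],
    [[0,0,0],[-0.27,5.6,-0.15],0.8],
    [[0,0,0],[-0.27,5.6,-0.15],0.8],
  ],
  squeeze=25,
)

```text
t: 3.5
position: [0.6093, 0.0578, 0.1451]
ee_rot: [0.223, -0.671, 0.671, -0.224]
force: [-2.1, -1.6, 2.1]
width: 0.0114
```

```bash
python3 st.py .608 .0565 .143; python3 -c "
from bar import *
d=snap('wrist','w3.png');print(bot.observe()['position'])"; python3 st.py
```

```text
t 3.5 pos [0.6093 0.0578 0.1451] F [-2.1 -1.6  2.1] T [-0.95   0.498  0.032] w 0.0114
q [ 0.414  0.323 -0.25   0.001 -0.997  0.23 ]
xang -143.108208232953 ydir [ 0.002  0.    -1.   ]
shift cm [0.18 0.21 0.02]
[0.60931166 0.05776231 0.14505853]
t 3.55 pos [0.6093 0.0578 0.1451] F [-2.8 -2.9  3.7] T [-0.938  0.654 -0.006] w 0.0112
q [ 0.414  0.323 -0.25   0.001 -0.997  0.23 ]
xang -143.1059079395924 ydir [ 0.002 -0.    -1.   ]
```

View pics/w3.png

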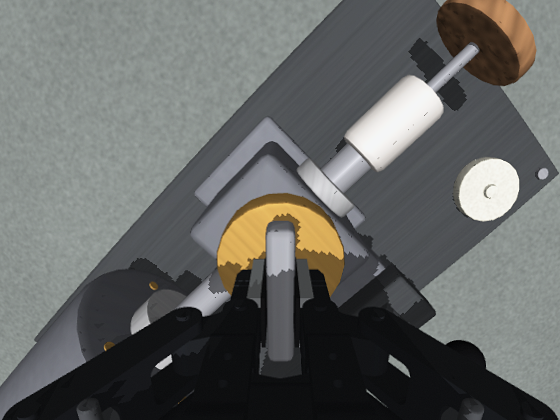

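The bar is held: width is 11 mm and the moment about z is about 0. Starting the clockwise turn, which is positive about tool y.

>>> servo_tool(
  plan=[
    [[0,0.05,0],[0,0,0],0.8],
    [[0,0.1,0],[0,0,0],0.8],
    [[0,0.15,0],[0,0,0],0.8],
    [[0,0.2,0],[0,0,0],0.8],
  ],
)

```text
t: 4.05
position: [0.6093, 0.0578, 0.1451]
ee_rot: [0.155, -0.69, 0.69, -0.156]
force: [-2.1, -2.5, 4.8]
width: 0.0115
```

```bash
python3 st.py
```

```text
t 4.05 pos [0.6093 0.0578 0.1451] F [-2.1 -2.5  4.8] T [-1.081  0.759  0.145] w 0.0115
q [ 0.414  0.323 -0.25   0.001 -0.997  0.028]
xang -154.64247750602158 ydir [ 0.002 -0.    -1.   ]
```

>>> servo_tool(
  plan=[
    [[0,0.1,0],[0,0,0],0.8],
    [[0,0.2,0],[0,0,0],0.8],
    [[0,0.3,0],[0,0,0],0.8],
    [[0,0.4,0],[0,0,0],0.8],
    [[0,0.43,0],[0,0,0],0.8],
  ],
  squeeze=20,
)

```text
t: 4.68
position: [0.6092, 0.0577, 0.145]
ee_rot: [0.004, -0.707, 0.707, -0.005]
force: [-2.9, -3.6, 7.0]
width: 0.0116
```

```bash
python3 st.py
```

```text
t 4.675 pos [0.6092 0.0577 0.145 ] F [-2.9 -3.6  7. ] T [-1.198  1.042  0.113] w 0.0116
q [ 0.414  0.323 -0.25   0.001 -0.997 -0.401]
xang -179.24876042943424 ydir [ 0.002 -0.    -1.   ]
```

>>> servo_tool(
  plan=[
    [[0,0.02,0],[0,0,0],0.8],
    [[0,0.04,0],[0,0,0],0.8],
    [[0,0.06,0],[0,0,0],0.8],
  ],
)

```text
t: 5.05
position: [0.6092, 0.0577, 0.145]
ee_rot: [-0.017, -0.707, 0.707, 0.015]
force: [-2.8, -3.0, 6.5]
width: 0.0113
```

```bash
python3 st.py
```

```text
t 5.05 pos [0.6092 0.0577 0.145 ] F [-2.8 -3.   6.5] T [-1.146  1.074  0.085] w 0.0113
q [ 0.414  0.323 -0.25   0.001 -0.997 -0.46 ]
xang 177.4008797593056 ydir [ 0.002 -0.    -1.   ]
```

>>> servo_tool(
  plan=[
    [[0,0.02,0],[0,0,0],0.8],
    [[0,0.04,0],[0,0,0],0.8],
    [[0,0.06,0],[0,0,0],0.8],
  ],
)

```text
t: 5.42
position: [0.6091, 0.0577, 0.145]
ee_rot: [-0.038, -0.706, 0.706, 0.037]
force: [-3.3, -3.2, 6.1]
width: 0.0115
```

```bash
python3 st.py
```

```text
t 5.425 pos [0.6091 0.0577 0.145 ] F [-3.3 -3.2  6.1] T [-1.204  1.064  0.075] w 0.0115
q [ 0.414  0.323 -0.25   0.001 -0.997 -0.52 ]
xang 173.96468033833787 ydir [ 0.001 -0.    -1.   ]
```

>>> servo_tool(
  plan=[
    [[0,0.02,0],[0,0,0],0.8],
    [[0,0.04,0],[0,0,0],0.8],
    [[0,0.06,0],[0,0,0],0.8],
  ],
)

```text
t: 5.8
position: [0.6092, 0.0577, 0.145]
ee_rot: [-0.059, -0.705, 0.705, 0.058]
force: [-2.6, -2.4, 5.8]
width: 0.0116
```

```bash
python3 st.py
```

```text
t 5.8 pos [0.6092 0.0577 0.145 ] F [-2.6 -2.4  5.8] T [-1.183  1.024  0.057] w 0.0116
q [ 0.414  0.323 -0.25   0.001 -0.997 -0.58 ]
xang 170.5259119974497 ydir [ 0.002 -0.    -1.   ]
```

>>> servo_tool(
  plan=[
    [[0,0.02,0],[0,0,0],0.8],
    [[0,0.04,0],[0,0,0],0.8],
    [[0,0.06,0],[0,0,0],0.8],
  ],
)

```text
t: 6.18
position: [0.6091, 0.0577, 0.145]
ee_rot: [-0.08, -0.703, 0.703, 0.079]
force: [-3.2, -3.0, 6.4]
width: 0.0111
```

```bash
python3 st.py
```

```text
t 6.175 pos [0.6091 0.0577 0.145 ] F [-3.2 -3.   6.4] T [-1.147  1.105  0.132] w 0.0111
q [ 0.414  0.323 -0.25   0.001 -0.997 -0.64 ]
xang 167.08577672467086 ydir [ 0.001 -0.    -1.   ]
```

>>> servo_tool(
  plan=[
    [[0,0.015,0],[0,0,0],0.8],
    [[0,0.03,0],[0,0,0],0.8],
  ],
)

```text
t: 6.42
position: [0.6091, 0.0577, 0.145]
ee_rot: [-0.091, -0.701, 0.701, 0.089]
force: [-3.7, -2.8, 6.2]
width: 0.0113
```

```bash
python3 st.py
```

```text
t 6.425 pos [0.6091 0.0577 0.145 ] F [-3.7 -2.8  6.2] T [-1.203  1.07   0.062] w 0.0113
q [ 0.414  0.323 -0.25   0.001 -0.997 -0.67 ]
xang 165.37467083548972 ydir [ 0.001 -0.    -1.   ]
```

>>> servo_tool(
  plan=[
    [[0,0.02,0],[0,0,0],0.8],
    [[0,0.04,0],[0,0,0],0.8],
    [[0,0.06,0],[0,0,0],0.8],
  ],
)

```text
t: 6.8
position: [0.6091, 0.0577, 0.145]
ee_rot: [-0.112, -0.698, 0.698, 0.111]
force: [-2.3, -4.3, 6.2]
width: 0.0113
```

```bash
python3 st.py
```

```text
t 6.8 pos [0.6091 0.0577 0.145 ] F [-2.3 -4.3  6.2] T [-1.132  1.098  0.035] w 0.0113
q [ 0.414  0.323 -0.25   0.001 -0.997 -0.73 ]
xang 161.93532335497 ydir [ 0.001 -0.    -1.   ]
```

>>> servo_tool(
  plan=[
    [[0,0.02,0],[0,0,0],0.8],
    [[0,0.04,0],[0,0,0],0.8],
    [[0,0.06,0],[0,0,0],0.8],
  ],
)

```text
t: 7.18
position: [0.6091, 0.0577, 0.1451]
ee_rot: [-0.132, -0.695, 0.695, 0.131]
force: [-3.4, -2.7, 6.7]
width: 0.0114
```

```bash
python3 st.py
```

```text
t 7.175 pos [0.6091 0.0577 0.1451] F [-3.4 -2.7  6.7] T [-1.164  1.155  0.115] w 0.0114
q [ 0.414  0.323 -0.25   0.001 -0.997 -0.79 ]
xang 158.4944883023074 ydir [ 0.001 -0.    -1.   ]
```

>>> servo_tool(
  plan=[
    [[0,0.02,0],[0,0,0],0.8],
    [[0,0.04,0],[0,0,0],0.8],
    [[0,0.06,0],[0,0,0],0.8],
  ],
)

```text
t: 7.55
position: [0.6091, 0.0577, 0.145]
ee_rot: [-0.153, -0.69, 0.69, 0.152]
force: [-3.4, -2.0, 7.4]
width: 0.0112
```

```bash
python3 st.py
```

```text
t 7.55 pos [0.6091 0.0577 0.145 ] F [-3.4 -2.   7.4] T [-1.202  1.189  0.148] w 0.0112
q [ 0.414  0.323 -0.25   0.001 -0.997 -0.85 ]
xang 155.05645339234962 ydir [ 0.001 -0.    -1.   ]
```

>>> servo_tool(
  plan=[
    [[0,0.02,0],[0,0,0],0.8],
    [[0,0.04,0],[0,0,0],0.8],
  ],
)

```text
t: 7.8
position: [0.6091, 0.0577, 0.145]
ee_rot: [0.167, 0.687, -0.687, -0.166]
force: [-3.3, -1.8, 7.1]
width: 0.0112
```

```bash
python3 st.py
```

```text
t 7.8 pos [0.6091 0.0577 0.145 ] F [-3.3 -1.8  7.1] T [-1.145  1.214  0.069] w 0.0112
q [ 0.414  0.323 -0.25   0.001 -0.997 -0.89 ]
xang 152.7630718699063 ydir [ 0.001 -0.    -1.   ]
```

Total is 1.12 rad and the bar is still turning freely.

>>> servo_tool(
  plan=[
    [[0,0.02,0],[0,0,0],0.8],
    [[0,0.04,0],[0,0,0],0.8],
    [[0,0.06,0],[0,0,0],0.8],
  ],
)

```text
t: 8.18
position: [0.6091, 0.0577, 0.145]
ee_rot: [0.188, 0.682, -0.682, -0.187]
force: [-3.3, -3.3, 7.2]
width: 0.0113
```

```bash
python3 st.py
```

```text
t 8.175 pos [0.6091 0.0577 0.145 ] F [-3.3 -3.3  7.2] T [-1.148  1.166  0.143] w 0.0113
q [ 0.414  0.323 -0.25   0.001 -0.997 -0.95 ]
xang 149.326837940399 ydir [ 0.001 -0.    -1.   ]
```

>>> servo_tool(
  plan=[
    [[0,0.02,0],[0,0,0],0.8],
    [[0,0.04,0],[0,0,0],0.8],
    [[0,0.06,0],[0,0,0],0.8],
  ],
)

```text
t: 8.55
position: [0.6091, 0.0577, 0.145]
ee_rot: [0.208, 0.676, -0.676, -0.207]
force: [-3.3, -2.2, 6.9]
width: 0.0115
```

```bash
python3 st.py
```

```text
t 8.55 pos [0.6091 0.0577 0.145 ] F [-3.3 -2.2  6.9] T [-1.115  1.197  0.024] w 0.0115
q [ 4.14e-01  3.23e-01 -2.50e-01  1.00e-03 -9.97e-01 -1.01e+00]
xang 145.89049180399044 ydir [ 0.001 -0.    -1.   ]
```

>>> servo_tool(
  plan=[
    [[0,0.02,0],[0,0,0],0.8],
    [[0,0.04,0],[0,0,0],0.8],
    [[0,0.06,0],[0,0,0],0.8],
  ],
)

```text
t: 8.93
position: [0.6091, 0.0577, 0.145]
ee_rot: [0.228, 0.67, -0.669, -0.227]
force: [-3.7, -3.0, 5.9]
width: 0.0116
```

```bash
python3 st.py
```

```text
t 8.925 pos [0.6091 0.0577 0.145 ] F [-3.7 -3.   5.9] T [-1.096  1.25   0.069] w 0.0116
q [ 4.14e-01  3.23e-01 -2.50e-01  1.00e-03 -9.97e-01 -1.07e+00]
xang 142.4489294934711 ydir [ 0.001 -0.    -1.   ]
```

>>> servo_tool(
  plan=[
    [[0,0.02,0],[0,0,0],0.8],
    [[0,0.04,0],[0,0,0],0.8],
    [[0,0.06,0],[0,0,0],0.8],
  ],
)

```text
t: 9.3
position: [0.609, 0.0578, 0.145]
ee_rot: [0.248, 0.662, -0.662, -0.247]
force: [-3.7, -3.7, 6.8]
width: 0.0112
```

```bash
python3 st.py
```

```text
t 9.3 pos [0.609  0.0578 0.145 ] F [-3.7 -3.7  6.8] T [-1.168  1.24   0.102] w 0.0112
q [ 4.14e-01  3.23e-01 -2.50e-01  1.00e-03 -9.97e-01 -1.13e+00]
xang 139.01322214836762 ydir [ 0.001 -0.    -1.   ]
```

>>> servo_tool(
  plan=[
    [[0,0.02,0],[0,0,0],0.8],
    [[0,0.04,0],[0,0,0],0.8],
    [[0,0.06,0],[0,0,0],0.8],
  ],
)

```text
t: 9.68
position: [0.609, 0.0578, 0.145]
ee_rot: [0.268, 0.655, -0.655, -0.267]
force: [-3.9, -3.6, 7.3]
width: 0.0117
```

```bash
python3 st.py; python3 -c "
from h import *
snap('wrist','w4.png')"
```

```text
t 9.675 pos [0.609  0.0578 0.145 ] F [-3.9 -3.6  7.3] T [-1.177  1.337  0.016] w 0.0117
q [ 4.14e-01  3.23e-01 -2.50e-01  1.00e-03 -9.97e-01 -1.19e+00]
xang 135.57669715506833 ydir [ 0.001 -0.    -1.   ]
```

View pics/w4.png

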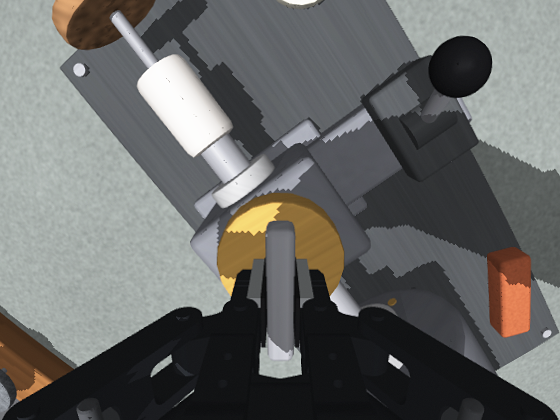

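The bar is still square in the jaws (column 281), so there is no slip. Total is 1.42 rad.

>>> servo_tool(
  plan=[
    [[0,0.02,0],[0,0,0],0.8],
    [[0,0.04,0],[0,0,0],0.8],
    [[0,0.06,0],[0,0,0],0.8],
  ],
)

```text
t: 10.1
position: [0.609, 0.0578, 0.145]
ee_rot: [0.287, 0.646, -0.646, -0.286]
force: [-3.4, -3.0, 6.4]
width: 0.0115
```

```bash
python3 st.py
```

```text
t 10.1 pos [0.609  0.0578 0.145 ] F [-3.4 -3.   6.4] T [-1.098  1.293  0.051] w 0.0115
q [ 4.14e-01  3.23e-01 -2.50e-01  1.00e-03 -9.97e-01 -1.25e+00]
xang 132.138308596849 ydir [ 0.001 -0.    -1.   ]
```

>>> servo_tool(
  plan=[
    [[0,0.02,0],[0,0,0],0.8],
    [[0,0.04,0],[0,0,0],0.8],
    [[0,0.06,0],[0,0,0],0.8],
  ],
)

```text
t: 10.48
position: [0.609, 0.0578, 0.145]
ee_rot: [0.307, 0.638, -0.637, -0.306]
force: [-3.4, -2.5, 7.7]
width: 0.0114
```

```bash
python3 st.py
```

```text
t 10.475 pos [0.609  0.0578 0.145 ] F [-3.4 -2.5  7.7] T [-1.103  1.345  0.078] w 0.0114
q [ 4.14e-01  3.23e-01 -2.50e-01  1.00e-03 -9.97e-01 -1.31e+00]
xang 128.6972879633208 ydir [ 0.001 -0.    -1.   ]
```

>>> servo_tool(
  plan=[
    [[0,0.02,0],[0,0,0],0.8],
    [[0,0.04,0],[0,0,0],0.8],
    [[0,0.06,0],[0,0,0],0.8],
  ],
)

```text
t: 10.85
position: [0.609, 0.0578, 0.145]
ee_rot: [0.325, 0.628, -0.628, -0.325]
force: [-3.0, -2.6, 6.6]
width: 0.0112
```

```bash
python3 st.py
```

```text
t 10.85 pos [0.609  0.0578 0.145 ] F [-3.  -2.6  6.6] T [-1.044  1.339  0.123] w 0.0112
q [ 4.14e-01  3.23e-01 -2.50e-01  1.00e-03 -9.97e-01 -1.37e+00]
xang 125.26016256260455 ydir [ 0.001 -0.    -1.   ]
```

>>> servo_tool(
  plan=[
    [[0,0.02,0],[0,0,0],0.8],
    [[0,0.04,0],[0,0,0],0.8],
    [[0,0.06,0],[0,0,0],0.8],
  ],
)

```text
t: 11.22
position: [0.609, 0.0578, 0.145]
ee_rot: [0.344, 0.618, -0.618, -0.343]
force: [-4.3, -3.1, 7.3]
width: 0.011
```

```bash
python3 st.py
```

```text
t 11.225 pos [0.609  0.0578 0.145 ] F [-4.3 -3.1  7.3] T [-1.01   1.335  0.075] w 0.011
q [ 4.14e-01  3.23e-01 -2.50e-01  1.00e-03 -9.97e-01 -1.43e+00]
xang 121.82622055487877 ydir [ 0.001 -0.    -1.   ]
```

>>> servo_tool(
  plan=[
    [[0,0.02,0],[0,0,0],0.8],
    [[0,0.04,0],[0,0,0],0.8],
    [[0,0.06,0],[0,0,0],0.8],
  ],
)

```text
t: 11.6
position: [0.609, 0.0578, 0.145]
ee_rot: [0.363, 0.607, -0.607, -0.362]
force: [-4.6, -2.3, 7.4]
width: 0.0114
```

```bash
python3 st.py
```

```text
t 11.6 pos [0.609  0.0578 0.145 ] F [-4.6 -2.3  7.4] T [-1.022  1.354  0.11 ] w 0.0114
q [ 4.14e-01  3.23e-01 -2.50e-01  1.00e-03 -9.97e-01 -1.49e+00]
xang 118.38885893461156 ydir [ 0.001 -0.    -1.   ]
```

Total is 1.72 rad.

>>> servo_tool(
  plan=[
    [[0,0.02,0],[0,0,0],0.8],
    [[0,0.04,0],[0,0,0],0.8],
    [[0,0.06,0],[0,0,0],0.8],
  ],
)

```text
t: 11.98
position: [0.609, 0.0578, 0.145]
ee_rot: [0.381, 0.596, -0.596, -0.38]
force: [-4.2, -3.3, 8.0]
width: 0.0113
```

```bash
python3 st.py
```

```text
t 11.975 pos [0.609  0.0578 0.145 ] F [-4.2 -3.3  8. ] T [-0.971  1.405  0.077] w 0.0113
q [ 4.14e-01  3.23e-01 -2.50e-01  1.00e-03 -9.97e-01 -1.55e+00]
xang 114.94797291438779 ydir [ 0.001 -0.    -1.   ]
```

>>> servo_tool(
  plan=[
    [[0,0.02,0],[0,0,0],0.8],
    [[0,0.04,0],[0,0,0],0.8],
    [[0,0.06,0],[0,0,0],0.8],
  ],
)

```text
t: 12.35
position: [0.609, 0.0578, 0.145]
ee_rot: [0.398, 0.585, -0.584, -0.397]
force: [-3.8, -2.8, 7.5]
width: 0.011
```

```bash
python3 st.py
```

```text
t 12.35 pos [0.609  0.0578 0.145 ] F [-3.8 -2.8  7.5] T [-0.98   1.408  0.051] w 0.011
q [ 4.14e-01  3.23e-01 -2.50e-01  1.00e-03 -9.97e-01 -1.61e+00]
xang 111.51394341877185 ydir [ 0.001 -0.    -1.   ]
```

>>> servo_tool(
  plan=[
    [[0,0.02,0],[0,0,0],0.8],
    [[0,0.04,0],[0,0,0],0.8],
    [[0,0.06,0],[0,0,0],0.8],
  ],
)

```text
t: 12.72
position: [0.609, 0.0578, 0.145]
ee_rot: [0.416, 0.573, -0.572, -0.415]
force: [-3.9, -3.4, 7.3]
width: 0.0115
```

```bash
python3 st.py
```

```text
t 12.725 pos [0.609  0.0578 0.145 ] F [-3.9 -3.4  7.3] T [-0.898  1.443  0.058] w 0.0115
q [ 4.14e-01  3.23e-01 -2.50e-01  1.00e-03 -9.97e-01 -1.67e+00]
xang 108.07581006425967 ydir [ 0.001 -0.    -1.   ]
```

>>> servo_tool(
  plan=[
    [[0,0.02,0],[0,0,0],0.8],
    [[0,0.04,0],[0,0,0],0.8],
    [[0,0.06,0],[0,0,0],0.8],
  ],
)

```text
t: 13.1
position: [0.609, 0.0579, 0.145]
ee_rot: [0.433, 0.56, -0.559, -0.432]
force: [-4.0, -2.1, 7.3]
width: 0.0115
```

```bash
python3 st.py
```

```text
t 13.1 pos [0.609  0.0579 0.145 ] F [-4.  -2.1  7.3] T [-0.891  1.48   0.058] w 0.0115
q [ 4.14e-01  3.23e-01 -2.50e-01  1.00e-03 -9.97e-01 -1.73e+00]
xang 104.63947296840153 ydir [ 0.001 -0.    -1.   ]
```

>>> servo_tool(
  plan=[
    [[0,0.02,0],[0,0,0],0.8],
    [[0,0.04,0],[0,0,0],0.8],
    [[0,0.06,0],[0,0,0],0.8],
  ],
)

```text
t: 13.48
position: [0.6089, 0.0579, 0.145]
ee_rot: [0.449, 0.547, -0.546, -0.448]
force: [-4.6, -1.8, 7.8]
width: 0.0113
```

```bash
python3 st.py
```

```text
t 13.475 pos [0.6089 0.0579 0.145 ] F [-4.6 -1.8  7.8] T [-0.961  1.544  0.076] w 0.0113
q [ 4.14e-01  3.22e-01 -2.50e-01  1.00e-03 -9.97e-01 -1.79e+00]
xang 101.20393945040183 ydir [ 0.001 -0.    -1.   ]
```

Total is 2.02 rad.

>>> servo_tool(
  plan=[
    [[0,0.02,0],[0,0,0],0.8],
    [[0,0.04,0],[0,0,0],0.8],
    [[0,0.06,0],[0,0,0],0.8],
  ],
)

```text
t: 13.85
position: [0.6089, 0.0579, 0.145]
ee_rot: [0.465, 0.533, -0.532, -0.465]
force: [-3.6, -2.5, 7.0]
width: 0.0114
```

```bash
python3 st.py
```

```text
t 13.85 pos [0.6089 0.0579 0.145 ] F [-3.6 -2.5  7. ] T [-0.876  1.498  0.085] w 0.0114
q [ 4.14e-01  3.22e-01 -2.50e-01  1.00e-03 -9.97e-01 -1.85e+00]
xang 97.76290518880654 ydir [ 0.001 -0.    -1.   ]
```

>>> servo_tool(
  plan=[
    [[0,0.02,0],[0,0,0],0.8],
    [[0,0.04,0],[0,0,0],0.8],
    [[0,0.06,0],[0,0,0],0.8],
  ],
)

```text
t: 14.22
position: [0.6089, 0.0579, 0.145]
ee_rot: [0.481, 0.519, -0.518, -0.48]
force: [-4.8, -1.5, 6.5]
width: 0.0113
```

```bash
python3 st.py
```

```text
t 14.225 pos [0.6089 0.0579 0.145 ] F [-4.8 -1.5  6.5] T [-0.793  1.618  0.232] w 0.0113
q [ 4.14e-01  3.22e-01 -2.50e-01  1.00e-03 -9.97e-01 -1.91e+00]
xang 94.33233375434345 ydir [ 0.001 -0.    -1.   ]
```

The moment has risen to 0.23, so this is probably contact at about 2.14 rad. I'll make very small steps now.

>>> servo_tool(
  plan=[
    [[0,0.01,0],[0,0,0],0.8],
    [[0,0.01,0],[0,0,0],0.8],
  ],
)

```text
t: 14.48
position: [0.6089, 0.0579, 0.145]
ee_rot: [0.483, 0.516, -0.516, -0.483]
force: [-3.7, -1.9, 6.6]
width: 0.0113
```

```bash
python3 st.py
```

```text
t 14.475 pos [0.6089 0.0579 0.145 ] F [-3.7 -1.9  6.6] T [-0.835  1.542  0.208] w 0.0113
q [ 4.140e-01  3.220e-01 -2.500e-01  1.000e-03 -9.970e-01 -1.919e+00]
xang 93.79621782729829 ydir [ 0.001 -0.    -1.   ]
```

>>> servo_tool(
  plan=[
    [[0,0.01,0],[0,0,0],0.8],
    [[0,0.015,0],[0,0,0],0.8],
  ],
)

```text
t: 14.72
position: [0.6088, 0.0579, 0.145]
ee_rot: [0.487, 0.513, -0.513, -0.487]
force: [-4.0, -2.6, 7.0]
width: 0.0118
```

```bash
python3 st.py
```

```text
t 14.725 pos [0.6088 0.0579 0.145 ] F [-4.  -2.6  7. ] T [-0.805  1.586  0.364] w 0.0118
q [ 4.140e-01  3.230e-01 -2.500e-01  1.000e-03 -9.970e-01 -1.934e+00]
xang 92.94272049869637 ydir [ 0.001 -0.    -1.   ]
```

Moment is 0.36 N m, which is snug. I'll hold two rows, then check that the bar is still square in the jaws.

>>> servo_tool(
  plan=[
    [[0,0,0],[0,0,0],0.8],
    [[0,0,0],[0,0,0],0.8],
  ],
)

```text
t: 14.98
position: [0.6089, 0.0579, 0.145]
ee_rot: [0.487, 0.513, -0.513, -0.487]
force: [-4.1, -1.5, 7.0]
width: 0.0117
```

```bash
python3 st.py; python3 -c "
from bar import *
d=snap('wrist','w5.png');bar(d,.158)"
```

```text
t 14.975 pos [0.6089 0.0579 0.145 ] F [-4.1 -1.5  7. ] T [-0.798  1.566  0.271] w 0.0117
q [ 4.140e-01  3.220e-01 -2.500e-01  1.000e-03 -9.970e-01 -1.934e+00]
xang 92.95264455910764 ydir [ 0.001 -0.    -1.   ]
n 5407 mid [606.5  59.6] size [61.7 36. ] ang 23.826988 z 0.16710042042250817
```

View pics/w5.png

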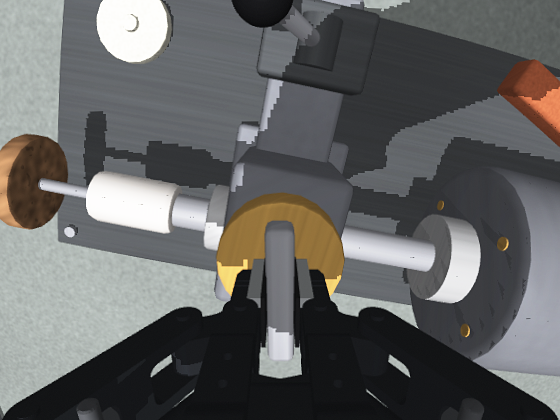

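Held snug at 0.27–0.36 N m with the bar square in the jaws. Backing off a quarter turn, 1.60 rad including wind-up.

>>> servo_tool(
  plan=[
    [[0,-0.16,0],[0,0,0],0.8],
    [[0,-0.32,0],[0,0,0],0.8],
    [[0,-0.48,0],[0,0,0],0.8],
    [[0,-0.64,0],[0,0,0],0.8],
    [[0,-0.8,0],[0,0,0],0.8],
  ],
)

```text
t: 15.65
position: [0.609, 0.0578, 0.145]
ee_rot: [0.248, 0.663, -0.662, -0.247]
force: [-3.4, -3.5, 6.9]
width: 0.0115
```

>>> servo_tool(
  plan=[
    [[0,-0.16,0],[0,0,0],0.8],
    [[0,-0.32,0],[0,0,0],0.8],
    [[0,-0.48,0],[0,0,0],0.8],
    [[0,-0.64,0],[0,0,0],0.8],
    [[0,-0.8,0],[0,0,0],0.8],
  ],
)

```text
t: 16.27
position: [0.6092, 0.0577, 0.1451]
ee_rot: [0.03, -0.706, 0.707, -0.031]
force: [-3.3, -3.7, 6.5]
width: 0.0113
```

>>> servo_tool(
  plan=[
    [[0,0,0],[0,0,0],0.8],
    [[0,0,0],[0,0,0],0.8],
    [[0,0,0],[0,0,0],0.8],
  ],
)

```text
t: 16.65
position: [0.6092, 0.0577, 0.145]
ee_rot: [0.028, -0.706, 0.707, -0.029]
force: [-3.3, -3.4, 7.1]
width: 0.0115
```

```bash
python3 st.py; python3 -c "
from bar import *
d=snap('wrist','w6.png')"
```

```text
t 16.65 pos [0.6092 0.0577 0.145 ] F [-3.3 -3.4  7.1] T [-1.208  0.958  0.074] w 0.0115
q [ 0.414  0.323 -0.25   0.001 -0.997 -0.334]
xang -175.40000281526116 ydir [ 0.002 -0.    -1.   ]
```

View pics/w6.png

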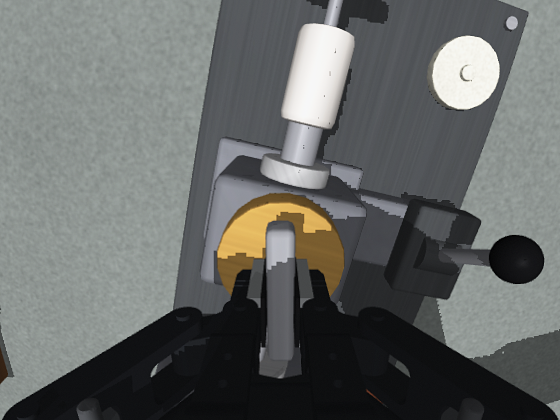

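Back-off done: the tool has turned 91.6° from the snug stop, and the bar is square in the jaws. Lever still open. Releasing and rising.

>>> servo_tool(
  plan=[
    [[0,0,0],[0,0,0],2.5],
    [[0,0,0],[0,0,0],4.5],
    [[0,0,0],[0,0,0],4.5],
    [[0,0,0],[0,-4,0],4.5],
    [[0,0,0],[0,-9,0],4.5],
  ],
)

```text
t: 17.32
position: [0.6081, 0.058, 0.2332]
ee_rot: [0.029, -0.706, 0.707, -0.027]
force: [1.0, 0.1, 0.9]
width: 0.0446
```

>>> servo_tool(
  plan=[
    [[0,0,0],[0,-3,0],4],
    [[0,0,0],[0,-3,0],4],
  ],
)

```text
t: 17.58
position: [0.6101, 0.0585, 0.2664]
ee_rot: [-0.026, 0.707, -0.706, 0.03]
force: [-0.0, 0.7, 0.1]
width: 0.0399
```

```bash
python3 st.py; python3 -c "
from bar import *
d=snap('wrist','w7.png');bar(d,.158);bar(d,.162);np.save('w7.npy',d,allow_pickle=True)"
```

```text
t 17.575 pos [0.6101 0.0585 0.2664] F [-0.   0.7  0.1] T [ 0.071  0.021 -0.018] w 0.0399
q [ 4.140e-01  2.340e-01 -8.300e-02  1.000e-03 -1.249e+00 -3.350e-01]
xang -175.4520535518253 ydir [ 0.005  0.002 -1.   ]
n 1234 mid [608.6  57.1] size [11.7 63.1] ang 94.865616 z 0.16696148381499493
n 1219 mid [608.6  57.1] size [11.7 63.1] ang 94.94603 z 0.1669716380640659
```

View pics/w7.png

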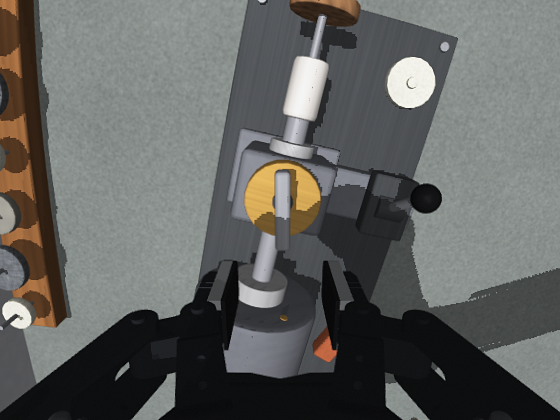

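The bar now stands at 94.9° world, from 126.9° at the start. With the bottom at about 4.7°, that is a quarter turn off it. The ball end is at (427,198) here; I'll triangulate it from w1, w2 and w7.

```bash
python3 - <<'E'
from h import *
A=[];B=[]
for f,uv in(('w1',(387.5,247)),('w2',(418,309)),('w7',(426.5,198))):
    d=np.load(f+'.npy',allow_pickle=True).item()
    x,y=int(uv[0]),int(uv[1]);g=cv2.cvtColor(d['img'],cv2.COLOR_RGB2GRAY)
    m=np.zeros_like(g);m[y-25:y+25,x-25:x+25]=(g[y-25:y+25,x-25:x+25]<28)*255
    m=cv2.morphologyEx(m,cv2.MORPH_OPEN,np.ones((13,13),np.uint8))
    c=cv2.findContours(m,0,1)[0]; c=max(c,key=cv2.contourArea); k,r=cv2.minEnclosingCircle(c)
    print(f,k,r,onz(d,uv,.132), dep(d,uv))
    o,v=ray(d,uv);v/=np.linalg.norm(v);P=np.eye(3)-np.outer(v,v);A.append(P);B.append(P@o)
p=np.linalg.lstsq(np.vstack(A),np.hstack(B),rcond=None)[0];print('ball',p)
th=np.radians(-8.45);Rz=np.array([[np.cos(th),-np.sin(th)],[np.sin(th),np.cos(th)]])
print('in spindle',Rz.T@(p[:2]-[.6085,.0575]))
for y,z in((-38,.132),(0,.142),(36,.133)):print(y,Rz@[-.12,y/1000]+[.6085,.0575])
E
python3 st.py .482 .036 .2
```

```text
t 17.625 pos [0.6092 0.0584 0.2644] F [-1.3  0.4 -0.6] T [-0.034  0.009 -0.005] w 0.0396
q [ 0.414  0.235 -0.085 -0.    -1.248 -0.335]
xang -175.46326841746577 ydir [ 0.002  0.001 -1.   ]
shift cm [12.87  6.41  1.24]Traceback (most recent call last):
  File "<stdin>", line 8, in <module>
ValueError: max() iterable argument is empty
```

```bash
python3 - <<'E'
from h import *
A=[];B=[]
for f,uv in(('w1',(387.5,247)),('w2',(418,309)),('w7',(426.5,198))):
    d=np.load(f+'.npy',allow_pickle=True).item()
    print(f,onz(d,uv,.132), dep(d,uv))
    o,v=ray(d,uv);v/=np.linalg.norm(v);P=np.eye(3)-np.outer(v,v);A.append(P);B.append(P@o)
p=np.linalg.lstsq(np.vstack(A),np.hstack(B),rcond=None)[0];print('ball',p)
th=np.radians(-8.45);Rz=np.array([[np.cos(th),-np.sin(th)],[np.sin(th),np.cos(th)]])
print('in spindle',Rz.T@(p[:2]-[.6085,.0575]))
for y,z in((-38,.132),(0,.142),(36,.133)):print(y,Rz@[-.12,y/1000]+[.6085,.0575])
E
```

```text
w1 [0.48257725 0.04428131 0.132     ] [0.48994558 0.0418109  0.14589826]
w2 [0.48486895 0.04302309 0.132     ] [0.49333473 0.04045663 0.14257946]
w7 [0.48240036 0.04442217 0.132     ] [0.48922995 0.04118917 0.14627989]
ball [0.47862808 0.04557007 0.12430244]
in spindle [-0.12670904 -0.03088462]
-38 [0.4842187  0.03754606]
0 [0.48980266 0.07513355]
36 [0.49509273 0.11074275]
```

Ball is at (0.485, 0.0435), height about 0.135. In the spindle's frame that is y −32 mm, or about 0.08 rad, matching the text. I'll straddle it with the jaws along the spindle's y and push with the trailing pad.

>>> servo_tool(
  plan=[
    [[0,-0.168,0],[2,0.5,0.1],5.5],
    [[0,-0.336,0],[5,1.5,0.2],5.5],
    [[0,-0.504,0],[8,2.5,0.3],5.5],
    [[0,-0.672,0],[11,3.5,0.4],5.5],
    [[0,-0.84,0],[12.5,4.4,0.5],5.5],
  ],
)

```text
t: 18.25
position: [0.4825, 0.0428, 0.2179]
ee_rot: [-0.316, 0.633, -0.633, 0.315]
force: [0.4, -0.3, 0.6]
width: 0.0551
```

>>> servo_tool(
  plan=[
    [[0,-0.168,0],[0,0,0],5.5],
    [[0,-0.336,0],[0,0,0],5.5],
    [[0,-0.504,0],[0,0,0],5.5],
    [[0,-0.504,0],[0,0,0],5.5],
  ],
)

```text
t: 18.75
position: [0.484, 0.0431, 0.2183]
ee_rot: [-0.462, 0.536, -0.536, 0.461]
force: [0.2, 0.1, -0.5]
width: 0.055
```

```bash
python3 st.py .485 .0435 .117; python3 -c "
from bar import *
d=snap('wrist','w8.png');np.save('w8.npy',d,allow_pickle=True)"; python3 st.py .485 .0435 .117
```

```text
t 18.75 pos [0.484  0.0431 0.2183] F [ 0.2  0.1 -0.5] T [ 0.012  0.015 -0.042] w 0.055
q [ 0.494  0.055 -0.41  -0.    -1.108  0.928]
xang -98.53463328242175 ydir [-0.002 -0.001 -1.   ]
shift cm [-0.06 10.13  0.11]
t 18.8 pos [0.4841 0.0431 0.2185] F [ 1.3 -0.7  0.2] T [-0.06   0.037 -0.028] w 0.0553
q [ 0.494  0.054 -0.41  -0.    -1.108  0.925]
xang -98.67708343944004 ydir [-0.001 -0.001 -1.   ]
shift cm [-0.06 10.15  0.1 ]
```

View pics/w8.png

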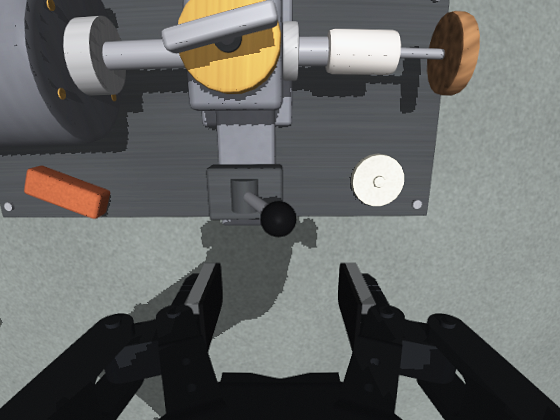

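The ball is at (278,218), centred between the pads at columns 213 and 350. Descending around it.

>>> servo_tool(
  plan=[
    [[0,0,0],[0,5,0.1],5],
    [[0,0,0],[0,9,0.1],4.5],
    [[0,0,0],[0,10,0.1],4],
    [[0,0,0],[0,10,0.1],4],
  ],
)

```text
t: 19.3
position: [0.4857, 0.043, 0.1195]
ee_rot: [0.462, -0.536, 0.536, -0.461]
force: [-0.3, 0.2, 1.4]
width: 0.0401
```

```bash
python3 st.py .485 .0435 .117; python3 -c "
from bar import *
d=snap('wrist','w9.png');d=snap('scene','s9.png');cv2.imwrite('pics/s9z.png',cv2.resize(d['img'][150:300,220:370],None,fx=4,fy=4)[:,:,::-1])"
```

```text
t 19.3 pos [0.4857 0.043  0.1195] F [-0.3  0.2  1.4] T [-0.023 -0.04   0.025] w 0.0401
q [ 0.493  0.159 -0.545  0.    -0.868  0.928]
xang -98.54276235828284 ydir [-0.001 -0.001 -1.   ]
shift cm [-0.04  0.25 -0.07]
```

View pics/w9.png

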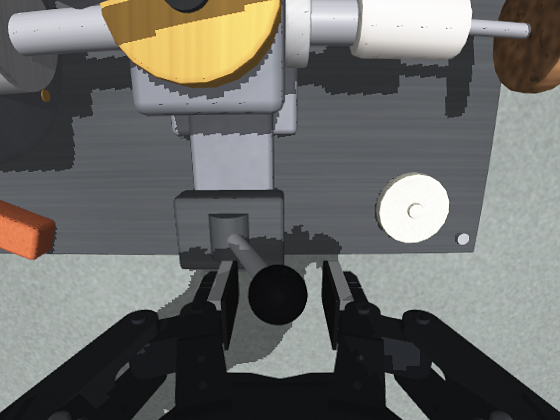

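View pics/s9z.png

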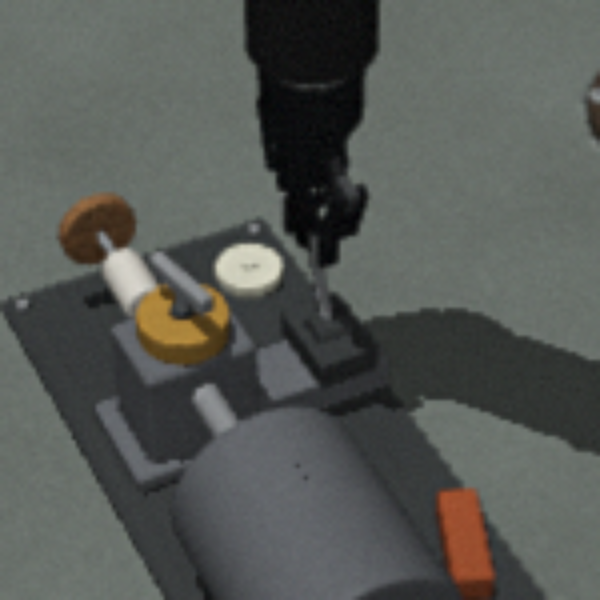

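>>> servo_tool(
  plan=[
    [[0,0,0],[-1.2,-0.2,0],4],
    [[0,0,0],[-2.4,-0.5,0],4],
    [[0,0,0],[-3.6,-0.7,0],4],
    [[0,0,0],[-4.8,-0.7,0],4],
    [[0,0,0],[-6,-0.5,0],4],
  ],
)

```text
t: 20.02
position: [0.4945, 0.1035, 0.1244]
ee_rot: [-0.462, 0.535, -0.535, 0.462]
force: [0.4, -1.0, 0.9]
width: 0.0399
```

>>> servo_tool(
  plan=[
    [[0,0,0],[-0.5,0.2,0],4],
    [[0,0,0],[-1,0.4,0],4],
    [[0,0,0],[-1.3,0.5,0],4],
    [[0,0,0],[-1.3,0.5,0],4],
  ],
)

```text
t: 20.52
position: [0.4963, 0.1154, 0.1192]
ee_rot: [-0.462, 0.536, -0.536, 0.462]
force: [-0.1, -0.3, -0.5]
width: 0.0399
```

```bash
python3 st.py; python3 -c "
from bar import *
d=snap('wrist','w10.png')"
```

```text
t 20.525 pos [0.4963 0.1154 0.1192] F [-0.1 -0.3 -0.5] T [ 0.013  0.036 -0.014] w 0.0399
q [ 0.614  0.194 -0.501 -0.    -0.877  0.809]
xang -98.46845348360186 ydir [-0.  0. -1.]
```

View pics/w10.png

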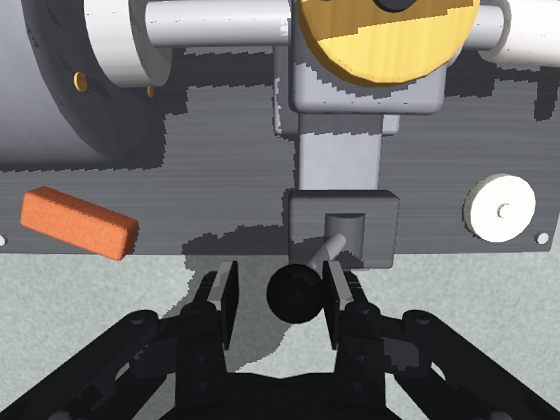

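The lever is over, with the ball against the right pad at (296,293). I estimate y +34 mm, about 0.94 rad. I'll push 3 mm more and then back off.

>>> servo_tool(
  plan=[
    [[0,0,0],[-0.15,0.1,0],4],
    [[0,0,0],[-0.3,0.1,0],4],
    [[0,0,0],[-0.3,0.1,0],4],
  ],
)

```text
t: 20.95
position: [0.4966, 0.1182, 0.1183]
ee_rot: [-0.462, 0.536, -0.536, 0.462]
force: [0.6, -0.7, -0.3]
width: 0.0403
```

>>> servo_tool(
  plan=[
    [[0,0,0],[0.7,0,0],4],
    [[0,0,0],[0.7,0,0],4],
    [[0,0,0],[0.7,-4,0],4],
    [[0,0,0],[0.7,-9,0],4],
    [[0,0,0],[0.7,-13,0],4],
  ],
)

```text
t: 21.58
position: [0.4959, 0.1113, 0.2506]
ee_rot: [0.461, -0.535, 0.536, -0.462]
force: [0.0, 0.4, -1.4]
width: 0.04
```

>>> servo_tool(
  plan=[
    [[0,0,0],[0,0,0],4],
    [[0,0,0],[0,0,0],4],
  ],
)

```text
t: 21.82
position: [0.4953, 0.1112, 0.248]
ee_rot: [-0.462, 0.536, -0.535, 0.462]
force: [-0.3, 0.2, -0.0]
width: 0.0402
```

```bash
python3 st.py; python3 -c "
from bar import *
d=snap('wrist','w11.png');bar(d,.158);np.save('w11.npy',d,allow_pickle=True)"
```

```text
t 21.825 pos [0.4953 0.1112 0.248 ] F [-0.3  0.2 -0. ] T [ 0.03   0.043 -0.007] w 0.0402
q [ 6.080e-01  7.000e-02 -3.230e-01 -1.000e-03 -1.178e+00  8.150e-01]
xang -98.48470691310307 ydir [-0.  0. -1.]
n 2155 mid [608.   57.9] size [12.9 63.6] ang 94.84598 z 0.1668861566803455
```

View pics/w11.png

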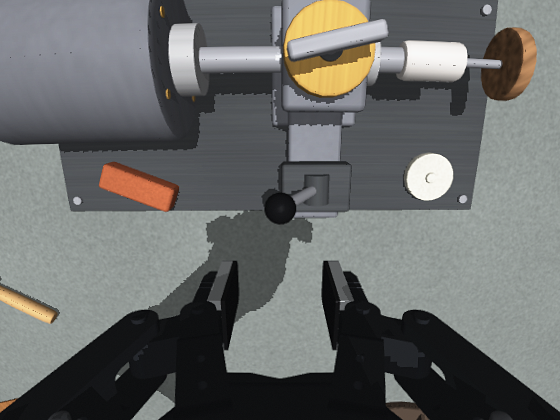

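```bash
python3 - <<'E'
from h import *
d=np.load('w11.npy',allow_pickle=True).item()
th=np.radians(-8.45);Rz=np.array([[np.cos(th),-np.sin(th)],[np.sin(th),np.cos(th)]])
p=onz(d,(280,207.5),.133);q=Rz.T@(p[:2]-[.6085,.0575]);print(p,q,'lock rad',.5+np.arcsin(q[1]/.08), 'dep',dep(d,(280,207)))
print(bot.observe()['qvel'])
bot.job_done()
E
```

```text
[0.49504338 0.11078554 0.133     ] [-0.1200551   0.03603507] lock rad 0.9672563484898491 dep [0.49921585 0.11016332 0.1459487 ]
[ 0.00247543  0.01175848 -0.0053316   0.00120433 -0.0018049   0.00148059]
the job is handed in; nothing more can be done
```

I set the bearing clearance, threw the lock lever over to its locked end, and handed the job in at about 22 s. No verdict was reported.

- **Screw, bottoming:** I gripped the T-bar with 20–25 N and turned it clockwise in small steps. After about 2.15 rad the moment rose from about 0.08 to 0.36 N m, and I held it there at 0.27–0.36 N m.
- **Screw, back-off:** I then turned it back 1.60 rad, which includes about 0.03 rad of wind-up. Bottoming was taken at about 4.7° bar angle, estimated from that rise in moment. The bar now stands at 94.8–94.9° in the last wrist views, about 90° off the bottom, and it did not move during the lever work.
- **Lock lever:** I pushed the ball over between the open jaws and backed clear. It now sits at about y +36 mm in the spindle's frame, roughly 0.97 rad.
- **Bench:** The wrist force stayed below about 10 N. The gripper ended 11 cm above the ball, touching nothing. The felt wheel and compound bar looked undisturbed in the last view; I did not measure any of the bystanders' positions afterwards.

**Checks that disagreed:**
- The three-view triangulation of the open ball gave a height of 124 mm where the text gives about 135 mm. I used its ray at the stated height instead, which matched the stated position to within 2 mm.
- One bar-angle reading was useless because the fingers were in view.
- Single moment readings scattered by about 0.05 N m. Just after the back-off the moment read +0.07 N m where I expected a negative value.

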